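# Dock a tip rack in its funnel guide

### The job

Load the pipette tip rack into its docking guide: stand it flat and lengthwise on the guide's metal deck in the wide mouth between the rails and let go of it there, then push it from behind along the converging rails, so that they centre it, until it comes up against the rubber stop. Where the stop has been set is not known, so feel for it: bed the rack with a steady push of about 10 N for a second, never more than 20 N, and then let go. Leave the rack flat, square and touching the stop, and leave the other things on the bench alone.

Things in the scene. Friction and masses are not known exactly. Their poses are not given: they have to be found in the camera images.
- tip_rack: Tip rack: box with pale walls and a blue top full of small yellow tips, 62 mm (its x) by 92 mm (its y) by 50 mm high over the tips; plain walls reach 42 mm up. About 0.2 kg, loose on the bench. Origin at the centre of its underside, z up. Take it across its 62 mm sides by the top 18 mm of the walls, so that the fingers stay above the rails. Either end may lead.
- guide: Docking guide, fixed: aluminium deck 290 mm long (x), 130 mm wide (y), top 8 mm above the bench, with two grey rails (tops 26 mm above the bench). Origin on the bench under the middle of the deck's open front edge; x is the direction of pushing, from the wide mouth to the stop; z up. At x = 270 to 286 mm an upright metal block 44 mm high holds the stop's screw.
- mouth (a point): point on the deck's top, on the centre line, 50 mm in from the front edge: a rack centred here stands wholly on the deck in the mouth. The rails begin 5 mm beyond it, 51 mm either side of the centre line. Axes as the guide's.
- throat (a point): point on the deck's top, on the centre line, 137 mm from the front edge, where the converging rails come to 65 mm apart (32.5 mm either side); from here they run parallel 113 mm further. The parallel part is closed by a rubber stop, 44 mm wide, 14 to 38 mm above the bench, its face set anywhere from 69 to 97 mm beyond this point, not measured. Its rubber yields a few mm; its clamped screw does not.
- presence_pin (a joint): how far the small, very light spring pin (6 mm across) in the middle of the rubber stop is pressed in, in m: 0 while nothing touches it (it then stands 6 mm out of the rubber), 0.006 when a rack touches the rubber. It tells that a rack is there, not how hard it is pushed.
- vial_a: small closed bottle with a white cap, 27 mm across, 55 mm high, near the rack; origin at the centre of its underside. Bystander.
- vial_c: small brown closed bottle with a black cap, 27 mm across, 55 mm high, beside the guide; origin at the centre of its underside. Bystander.
- petri_dish: closed petri dish, 60 mm across, 15 mm high, beside the guide; origin at the centre of its underside. Bystander.
- wrench: flat open-ended spanner, 162 mm (y) by 28 mm by 6 mm; origin at the centre of its underside. Bystander.
- forceps: steel forceps lying flat, 132 mm (y) by 14 by 9 mm; origin at the centre of its underside. Bystander.
- cassette: black pump cassette with an orange tab, 24 by 70 by 26 mm; origin at the centre of its underside. Bystander.
Not all that is in view belongs to the job. Leave any purple look-alike of the tip_rack alone.

How it is judged:
On the way, in this order (a step that is already met when the one before it is completed fails the run):
1. the rack stands flat on the deck in the mouth, lengthwise between the rails, still short of the parallel part, let go of and at rest (angle between tip_rack's own z axis and vertical below 0.06 rad and z of tip_rack in the frame of guide between 0.005 and 0.012 m and contact force between the fingers and tip_rack below 0.1 N and linear speed of tip_rack below 0.01 m/s and x of tip_rack in the frame of guide between 0.02 and 0.095 m and y of tip_rack in the frame of guide between -0.025 and 0.025 m and angle between the y axis of tip_rack and the x axis of guide, either way round below 0.4 rad), for 0.2 s.
2. the rack, flat on the deck between the parallel rails, is pressed steadily against the rubber stop with 5 to 20 N (angle between tip_rack's own z axis and vertical below 0.06 rad and z of tip_rack in the frame of guide between 0.005 and 0.012 m and value of joint presence_pin above 0.004 m and contact force between tip_rack and guide between 5 and 20 N and angle between the y axis of tip_rack and the x axis of guide, either way round below 0.06 rad), for 0.5 s.
At the end, for the whole second after the job is handed in: The rack stands flat on the deck (tilt under 0.06 rad), centred between the parallel rails within 4 mm and square to them within 0.05 rad, its leading wall within 3 mm of the face of the rubber stop (presence pin in by more than 3 mm), at rest and let go of (angle between tip_rack's own z axis and vertical below 0.06 rad and z of tip_rack in the frame of guide between 0.005 and 0.012 m and contact force between the fingers and tip_rack below 0.1 N and linear speed of tip_rack below 0.01 m/s and y of tip_rack in the frame of guide between -0.004 and 0.004 m and angle between the y axis of tip_rack and the x axis of guide, either way round below 0.05 rad and value of joint presence_pin above 0.003 m); the robot touches nothing.
It fails at once if the rack was driven against the stop with more than 25 N (value of joint presence_pin above 0.001 m and contact force between tip_rack and guide above 25 N).
It fails at once if the rack was tipped over by more than 0.5 rad (angle between tip_rack's own z axis and vertical above 0.5 rad).
It fails at once if a bystander was shifted more than 20 mm (distance of any of vial_a, vial_c, petri_dish, wrench, forceps, cassette from where it was at the start of the episode above 0.02 m).
It also fails if it takes over 64 s, if anything falls off the work surface, if the arm or the gripper's body presses on something with over 40 N, if the wrist force passes 120 N, or if a joint passes its speed limit or range.

### The arm

A 6-joint arm with a two-finger parallel gripper is mounted at the origin on a cart in front of the work surface, level with it; the furniture and walls round the work are solid. World frame = base frame: x ahead of the robot, y to its left, z up, the work surface at z = 0. Lengths are in m, angles in rad, forces in N, time in s.
With the tool pointing down it reaches from about 0.275 to 0.975 m from the base axis. Payload 8.4 kg.
Tool frame: the origin (TCP) lies on the centre line of the jaws, within the pads' length; the fingertips stand 14 mm ahead of it and the grasp point (between the pads) lies 5 mm behind it; x points along the fingers, z is the direction in which the jaws open and shut, and the axes are right-handed (so a half turn about x gives the same grasp; the last joint's range is limited). The gripper opens to 92 mm and grips with 3 to 60 N. Pads are 20 mm wide; open, the fingers measure 128 mm over their backs; the gripper's body (75 mm by 189 mm) begins 69 mm behind the grasp point.
Start: joints at [-1.102, 0.353, 1.633, -0, 1.155, -0.002], TCP at [0.283, -0.557, 0.191] pointing down, gripper open.
Joint ranges: [-2.63, 2.63], [-0.92, 2.1], [0.06, 2.66], [-1.3, 4.44], [0, 2.69], [-3.02, 3.02]. Speed limits (rad/s): [2.22, 2.22, 2.79, 3.14, 3.14, 3.14].

### API

Orientations are given as a unit quaternion [w, x, y, z].
In Python, from bench import monitor, cams, finish_job gives the robot as it stands.
- The arm moves only by the tool arm_command, never from a script. Its argument "commands" is a list that holds one entry, the list of rows, each a list of 7 numbers: the finger opening in m, from 0 to 0.0919, then the shift along the tool's x, y, z in m, then the turn, a rotation vector about the tool's x, y, z in degrees. In form: [[[grip, dx, dy, dz, ax, ay, az], ...]]. A call has 1 to 8 rows; each row is the pose to reach, as a shift and turn from the pose commanded when the call began, along the tool's axes at that moment; what a row does not reach only later rows make up. A row lasts 1/8 s, in which the tool goes at most 62.5 mm and 10.7 degrees, less where a joint would pass 70% of its speed; a pose out of reach is approached as far as the arm can. A call with a gripper value outside its range is refused whole. The fingers move at their own pace and stop on an object; the grip force is fixed at half the most. Time passes only in rows, so rows that repeat a pose let the fingers close. It gives the time, the measured TCP pose, the force and the opening at its end, in the units of the state.
- monitor.state(): the state, without advancing time (a new reading comes with each control period).
- cams.camera(name): name is "scene" or "top" or "wrist"; returns the picture (384x512x3 uint8, red, green, blue); there is no depth.
- cams.camera_params(name): a dict with "camera_matrix" (3x3 intrinsics, pixels), "rvec" (rotation vector, rad) and "tvec" (3), from world to camera coordinates, as OpenCV has them. Camera axes: x right, y down, z forward; pixel columns grow to the right and rows downward; lengths in m; the calibration is good to about 2 mm. A picture is of the moment at which its call begins: read the wrist's pose just before it. camera_params takes no time and is no camera call; for the wrist camera it gives the pose at the moment of the call.
- finish_job(): hands the job in, once; it reports no verdict.
The state is a dict: "time": time; "q": joint angles; "dq": joint speeds; "effort": joint torques, N m; "tcp_pos": TCP position; "ee_rot": TCP orientation; "force": force on the tool from outside, world axes, zero at the start; "torque": the same for the moment, N m; "width": opening from 0.0 (shut) to 1.0 (fully open).
Only numpy, scipy, OpenCV 4.12 (cv2) and the standard library are available. Lean on these libraries where they do the work, as an engineer would, in place of code of your own. Each camera call takes 0.05 s, during which the arm holds its last target. There are 200 camera calls.

## Working session

There is one attempt and no reset: what is moved stays moved. The work goes in short steps, Python scripts to look and compute and a tool call to move; the robot and the scene stay as the last step left them, time stands still between calls to the robot, and variables do not carry over. Pictures are saved under pics/ and viewed, about 8 in all and at most 12, crops included, and the job is handed in when it is done.

Besides the shell and the picture viewer there is one more tool, called after "Emit:" as name([rows], argument=value, ...), one row to a line, values as JSON. arm_command: Moves the arm, as the interface text tells. Its arguments: {"type":"object","properties":{"commands":{"type":"array"}},"required":["commands"]}

```bash
ls; mkdir -p pics; cat > h.py <<'E'
import numpy as np, cv2
from bench import monitor, cams
def P(n):
    d=cams.camera_params(n); K=np.array(d["camera_matrix"],float); R=cv2.Rodrigues(np.array(d["rvec"],float))[0]; t=np.array(d["tvec"],float).ravel(); return K,R,t
def ray(p,n,z,prm=None):
    K,R,t=prm or P(n); p=np.atleast_2d(np.array(p,float))
    d=np.c_[p,np.ones(len(p))]@np.linalg.inv(K).T@R; c=-R.T@t
    return c+d*((z-c[2])/d[:,2])[:,None]
def proj(X,n,prm=None):
    K,R,t=prm or P(n); c=(np.atleast_2d(X)@R.T+t)@K.T; return c[:,:2]/c[:,2:]
def snap(n,f):
    im=cams.camera(n)[:,:,::-1].copy(); cv2.imwrite('pics/'+f,im); return im
E
python3 - <<'E'
from h import *
a=snap('top','top0.png'); b=snap('scene','scene0.png')
cv2.imwrite('pics/both.png',np.hstack([a,b])[:, :] if 0 else cv2.resize(np.hstack([a,b]),(800,300)))
for n in('top','scene'):
    K,R,t=P(n); print(n,K.round(0).tolist(),(-R.T@t).round(3),R.round(2).tolist())
s=monitor.state(); print({k:np.round(v,3) for k,v in s.items()})
E
```

```text
pics
top [[430.0, 0.0, 255.0], [0.0, 430.0, 183.0], [0.0, 0.0, 1.0]] [ 0.395 -0.117  1.402] [[0.02, -1.0, -0.01], [-0.99, -0.01, -0.1], [0.1, 0.01, -0.99]]
scene [[392.0, 0.0, 250.0], [0.0, 392.0, 184.0], [0.0, 0.0, 1.0]] [-0.091  0.449  0.729] [[-0.68, -0.73, 0.01], [-0.46, 0.42, -0.78], [0.57, -0.53, -0.63]]
{'time': np.float64(0.1), 'q': array([-1.102,  0.354,  1.634, -0.   ,  1.155, -0.002]), 'dq': array([ 0.002, -0.001, -0.004, -0.001,  0.   , -0.001]), 'effort': array([ 1.0000e-03, -5.9490e+01, -3.3493e+01,  7.0000e-02,  1.8000e-02,
       -0.0000e+00]), 'tcp_pos': array([ 0.283, -0.557,  0.19 ]), 'ee_rot': array([ 0.602,  0.37 ,  0.603, -0.369]), 'force': array([-1.393, -0.196,  1.167]), 'torque': array([-0.014,  0.033, -0.013]), 'width': np.float64(1.003)}
```

View pics/top0.png

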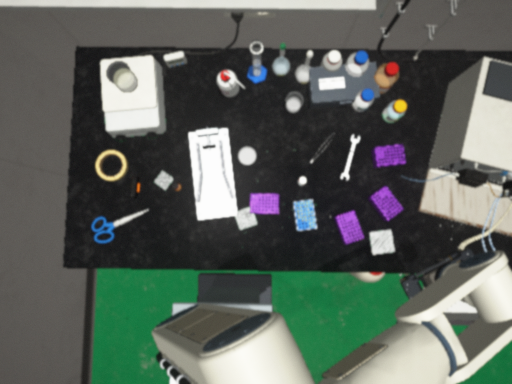

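View pics/scene0.png

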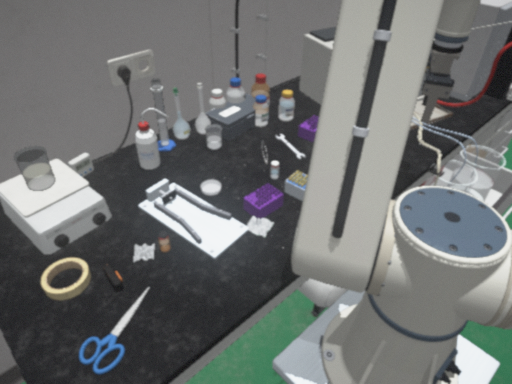

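The top view shows the guide's white deck at about (213,173), with the stop end at the top (209,147) and the mouth at the bottom (217,215). Rack candidates are a blue-topped one at (305,214) and purple ones at (265,204), (349,227), (387,203) and (390,155). The blue one with yellow tips fits, so I'll measure it and confirm in a crop.

```bash
cat > m.py <<'E'
from h import *
im=cv2.imread('pics/top0.png'); hsv=cv2.cvtColor(im,cv2.COLOR_BGR2HSV)
# deck
m=((hsv[:,:,1]<60)&(hsv[:,:,2]>150)).astype(np.uint8); m[:,:185]=0;m[:,242:]=0;m[:120]=0;m[225:]=0
m=cv2.morphologyEx(m,cv2.MORPH_CLOSE,np.ones((9,9)))
c=max(cv2.findContours(m,0,2)[0],key=cv2.contourArea)
W=ray(c.reshape(-1,2),'top',0.008)[:,:2].astype(np.float32)
r=cv2.minAreaRect(W); print('deck',r, cv2.boxPoints(r).round(3).tolist())
# rack
b=((hsv[:,:,0]>85)&(hsv[:,:,0]<120)&(hsv[:,:,1]>60)&(hsv[:,:,2]>90)).astype(np.uint8)
b[:,:285]=0;b[:,330:]=0;b[:190]=0;b[240:]=0
b=cv2.morphologyEx(b,cv2.MORPH_CLOSE,np.ones((5,5)))
c=max(cv2.findContours(b,0,2)[0],key=cv2.contourArea)
r=cv2.minAreaRect(ray(c.reshape(-1,2),'top',0.045)[:,:2].astype(np.float32)); print('rack',r, cv2.boxPoints(r).round(3).tolist())
for n,p,z in [('vial_a',(303,181),.055),('purple',(265,204),.045),('purp2',(349,227),.045),('vialc',(179,187),.055),('crumple',(246,218),.02)]: print(n,ray(p,'top',z).round(3))
cv2.imwrite('pics/c1.png',cv2.resize(im[120:250,180:360],None,fx=4.4,fy=4.4,interpolation=cv2.INTER_CUBIC))
E
python3 m.py
```

```text
deck ((0.5621085166931152, 0.031662411987781525), (0.3165718615055084, 0.1752329021692276), 1.0637439489364624) [[0.4020000100135803, 0.11599999666213989], [0.4050000011920929, -0.05900000035762787], [0.722000002861023, -0.05299999937415123], [0.718999981880188, 0.12200000137090683]]
rack ((0.43796539306640625, -0.2605237364768982), (0.09653519093990326, 0.06377717852592468), 8.483837127685547) [[0.38600000739097595, -0.23600000143051147], [0.39500001072883606, -0.29899999499320984], [0.49000000953674316, -0.2849999964237213], [0.48100000619888306, -0.22200000286102295]]
vial_a [[ 0.543 -0.254  0.055]]
purple [[ 0.469 -0.135  0.045]]
purp2 [[ 0.401 -0.399  0.045]]
vialc [[0.518 0.137 0.055]]
crumple [[ 0.425 -0.075  0.02 ]]
```

View pics/c1.png

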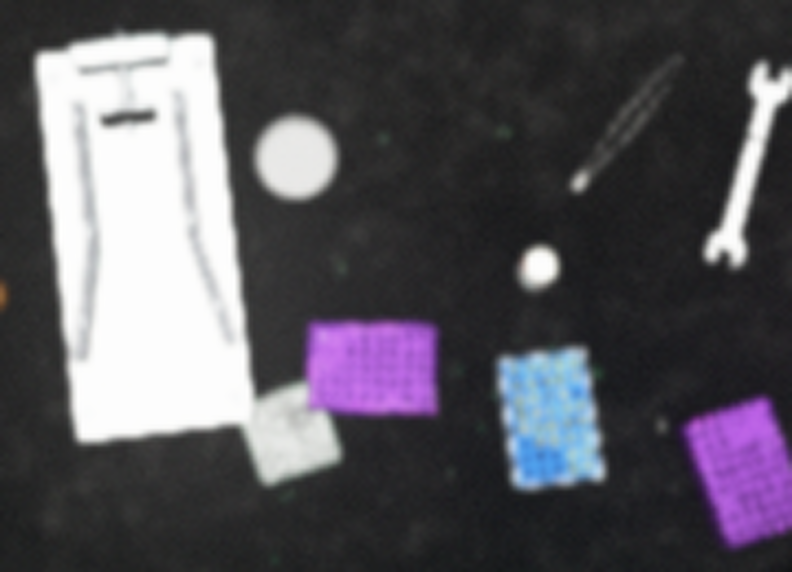

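The crop confirms it. The blue top with yellow tips at crop (551,418) is the rack, and the purple ones are look-alikes. Deck corners in the crop are (78,440), (252,424), (212,36) and (37,52).

```bash
cat >> h.py <<'E'
from scipy.spatial.transform import Rotation as Ro
def rot(q): q=np.array(q); return Ro.from_quat(q[[1,2,3,0]])
def move(pos,jaw):  # jaw: world angle (rad) of jaw axis; tool x down
    s=monitor.state(); R0=rot(s["ee_rot"]).as_matrix(); best=None
    for j in (jaw,jaw+np.pi):
        z=np.array([np.cos(j),np.sin(j),0]); x=np.array([0,0,-1.]); R=np.c_[x,np.cross(z,x),z]
        rv=Ro.from_matrix(R0.T@R).as_rotvec(degrees=True)
        if best is None or np.linalg.norm(rv)<np.linalg.norm(best): best=rv
    d=R0.T@(np.array(pos)-s["tcp_pos"])
    print('tcp',np.round(s["tcp_pos"],4),'shift',d.round(4),'turn',best.round(2),'t',round(s["time"],2),'F',np.round(s["force"],2),'w',round(float(s["width"])*.0919,4))
E
cat > g.py <<'E'
from h import *
c=np.array([(78,440),(252,424),(212,36),(37,52)])/4.4+[180,120]-.4
C=ray(c,'top',.008)[:,:2]; print(C.round(3).tolist(),[round(float(np.linalg.norm(C[i]-C[i-1])),3) for i in range(4)])
o=(C[0]+C[1])/2; e=(C[2]+C[3])/2; u=(e-o)/np.linalg.norm(e-o); v=C[0]-C[1]+C[3]-C[2]
print('origin',o,'ang',np.degrees(np.arctan2(u[1],u[0])),'perp ang',np.degrees(np.arctan2(v[1],v[0]))-90, 'mouth',o+.05*u)
# stop face dark bar, crop (100..157, ~124 lower edge)
print('stop',(ray(np.array([(128,124)])/4.4+[180,120]-.4,'top',.03)[0,:2]-o)@u)
s=monitor.state(); print(rot(s["ee_rot"]).as_matrix().round(2).tolist())
move([.438,-.2605,.12],np.radians(8.5+90))
E
python3 g.py
```

```text
[[0.418, 0.083], [0.431, -0.045], [0.722, -0.009], [0.708, 0.122]] [0.293, 0.129, 0.293, 0.132]
origin [0.4243448  0.01886224] ang 7.366118074332574 perp ang 6.085516577814545 mouth [0.47393216 0.0252727 ]
stop 0.2272726502980909
[[-0.0, 0.89, 0.45], [0.0, 0.45, -0.89], [-1.0, -0.0, -0.0]]
tcp [ 0.2833 -0.5566  0.1902] shift [ 0.0704  0.2722 -0.1936] turn [ 1.847e+01 -7.000e-02  1.000e-02] t 0.1 F [-1.39 -0.2   1.17] w 0.0922
```

Emit:
arm_command([
  [[0.0919, 0.03, 0.04, -0.03, 9, 0, 0], [0.0919, 0.03, 0.08, -0.06, 18.5, 0, 0], [0.0919, 0.03, 0.13, -0.1, 18.5, 0, 0], [0.0919, 0.03, 0.18, -0.13, 18.5, 0, 0], [0.0919, 0.03, 0.23, -0.16, 18.5, 0, 0], [0.0919, 0.03, 0.272, -0.194, 18.5, 0, 0], [0.0919, 0.03, 0.272, -0.194, 18.5, 0, 0], [0.0919, 0.03, 0.272, -0.194, 18.5, 0, 0]],
])

```text
time: 1.1
tcp_pos: [0.4378, -0.2609, 0.1607]
ee_rot: [0.536, 0.461, 0.536, -0.462]
force: [0.3, -0.1, -1.1]
width: 1.002
```

```bash
python3 - <<'E'
from h import *
im=snap('wrist','w1.png')
move([.438,-.2605,.039],np.radians(98.5))
X=[[.438,-.2605,.042]]; print(proj(X,'wrist'))
E
```

```text
tcp [ 0.4376 -0.2614  0.1607] shift [ 0.1217  0.0005 -0.0009] turn [-0.04  0.01  0.01] t 1.15 F [-0.24 -0.73  0.27] w 0.0917
[[258.4051223  182.15079324]]
```

View pics/w1.png

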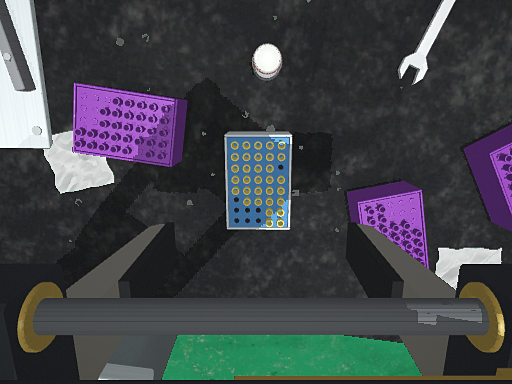

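The wrist view shows the blue rack at columns 226–291 and rows 137–230, centred at (258,183) and square to the tool. The predicted point was (258,182). The purple racks stand clear of the finger paths if I open to 80 mm, so I'll descend and grip.

Emit:
arm_command([
  [[0.08, 0.04, 0, -0.001, 0, 0, 0], [0.08, 0.08, 0, -0.001, 0, 0, 0], [0.08, 0.11, 0, -0.001, 0, 0, 0], [0.08, 0.1215, 0, -0.001, 0, 0, 0], [0.08, 0.1215, 0, -0.001, 0, 0, 0], [0.05, 0.1215, 0, -0.001, 0, 0, 0], [0.05, 0.1215, 0, -0.001, 0, 0, 0], [0.05, 0.1215, 0, -0.001, 0, 0, 0]],
])

```text
time: 2.15
tcp_pos: [0.4382, -0.26, 0.04]
ee_rot: [0.536, 0.462, 0.535, -0.462]
force: [0.1, 0.1, 0.1]
width: 0.569
```

Emit:
arm_command([
  [[0.05, 0, 0, 0, 0, 0, 0], [0.05, 0, 0, 0, 0, 0, 0], [0.05, -0.02, 0, 0, 0, 0, 0], [0.05, -0.06, 0, 0, 0, 0, 0], [0.05, -0.1, 0, 0, 0, 0, 0], [0.05, -0.1, 0, 0, 0, 0, 0]],
])

```text
time: 2.9
tcp_pos: [0.4397, -0.2608, 0.1421]
ee_rot: [0.538, 0.462, 0.534, -0.461]
force: [0.4, 0.9, -0.5]
width: 0.549
```

```bash
python3 - <<'E'
from h import *
move([.474,.0253,.135],np.radians(97.2))
E
```

```text
tcp [ 0.4397 -0.2608  0.1421] shift [ 0.0065  0.0761 -0.278 ] turn [ 1.28  0.2  -0.25] t 2.9 F [ 0.41  0.9  -0.47] w 0.0505
```

The jaws closed to 50 mm and not 62, so the grasp failed. I'll take a look.

```bash
python3 - <<'E'
from h import *
im=snap('wrist','w2.png'); 
E
```

```text
(no output)
```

View pics/w2.png

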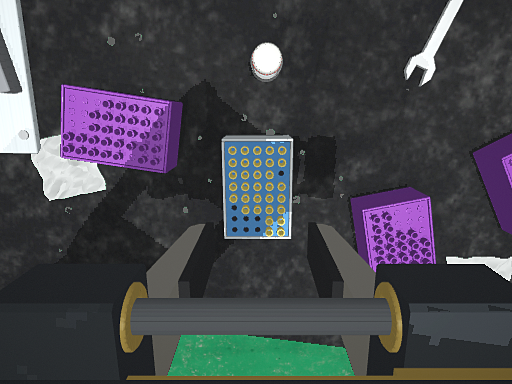

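```bash
python3 - <<'E'
from h import *
s=monitor.state(); R=rot(s["ee_rot"]).as_matrix(); p=np.array(s["tcp_pos"])
K,Rc,t=P('wrist'); print('cam in tool',R.T@(-Rc.T@t-p), 'fwd in tool',R.T@Rc[2])
for a in (.014,-.005):
  for w in (-.025,.025): print(a,w,proj(p+R@[a,0,w],'wrist').round(0))
W=ray([(222,140),(293,139),(291,238),(223,238)],'wrist',.042); print(W.round(4), W.mean(0))
b=[np.linalg.norm(W[i]-W[i-1]) for i in range(4)]; print(b)
im=cv2.imread('pics/top0.png')
W=ray((np.array([(497,358),(587,345),(605,480),(513,490)])/4.4+[180,120]-.4),'top',.042);print(W.round(3),W.mean(0))
E
```

```text
cam in tool [-0.19496572  0.06872064  0.00107478] fwd in tool [ 9.69632302e-01 -2.44567236e-01  2.58353409e-04]
0.014 -0.025 [[220. 217.]]
0.014 0.025 [[297. 217.]]
-0.005 -0.025 [[216. 227.]]
-0.005 0.025 [[301. 227.]]
[[ 0.4756 -0.2225  0.042 ]
 [ 0.4854 -0.2826  0.042 ]
 [ 0.396  -0.2963  0.042 ]
 [ 0.3867 -0.2343  0.042 ]] [ 0.43591089 -0.25895518  0.042     ]
[np.float64(0.0896507713728998), np.float64(0.06092878093495558), np.float64(0.09052242334467683), np.float64(0.0627267628347264)]
[[ 0.48  -0.222  0.042]
 [ 0.491 -0.287  0.042]
 [ 0.394 -0.3    0.042]
 [ 0.386 -0.234  0.042]] [ 0.43776505 -0.26077312  0.042     ]
```

```bash
python3 - <<'E'
from h import *
im=cv2.imread('pics/w2.png')[120:310,120:400].astype(float)
im=(255*(im/255)**.45).astype(np.uint8)
cv2.imwrite('pics/c2.png',cv2.resize(im,None,fx=2.8,fy=2.8,interpolation=cv2.INTER_CUBIC))
E
```

```text
(no output)
```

View pics/c2.png

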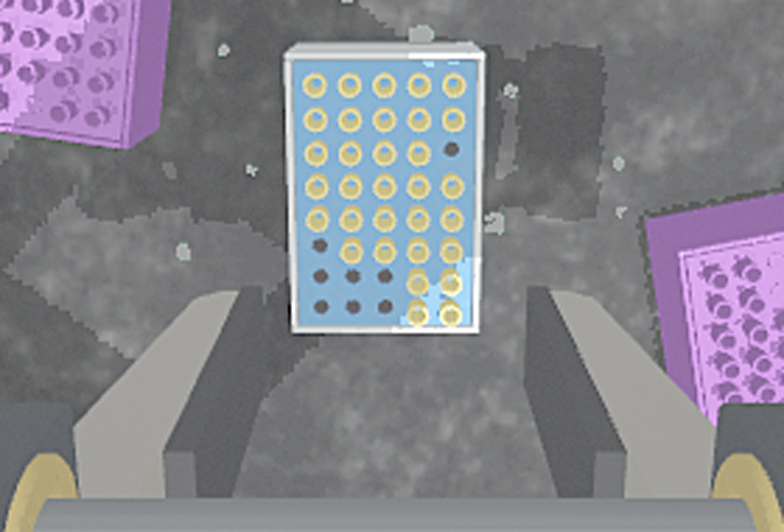

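```bash
python3 - <<'E'
from h import *
from scipy.optimize import fsolve
s=monitor.state(); R=rot(s["ee_rot"]).as_matrix(); p=np.array(s["tcp_pos"]); prm=P('wrist')
f=lambda v:(lambda A:[A[1,0]-A[0,0]-(307.9-213.6),A[:,1].mean()-222.9])(proj([p+R@[v[0],v[1],-.02525],p+R@[v[0],v[1],.02525]],'wrist',prm))
v=fsolve(f,[0,0]); print('tip corner in tool a,y',v, 'world',p+R@[v[0],v[1],0], 'K',prm[0][0,0])
E
```

```text
tip corner in tool a,y [-0.02274073  0.00898665] world [ 0.44738824 -0.25883347  0.16315841] K 339.1129398981447
```

The pads' visible tip corner works out 23 mm behind the TCP instead of 14 mm ahead of it. That puts the real fingertips about 37 mm higher than the stated tool frame, which explains closing on air above the 50 mm rack. I'll correct for this and retry with a TCP target of z≈0.004, checking force on the way.

```bash
python3 - <<'E'
from h import *
move([.437,-.260,.004],np.radians(98.5))
E
```

```text
tcp [ 0.4386 -0.2602  0.1404] shift [ 0.1364 -0.0018 -0.0007] turn [-0.02  0.1  -0.12] t 2.95 F [ 0.13  0.36 -0.08] w 0.0499
```

Emit:
arm_command([
  [[0.08, 0, -0.002, -0.001, 0, 0, 0], [0.08, 0.04, -0.002, -0.001, 0, 0, 0], [0.08, 0.08, -0.002, -0.001, 0, 0, 0], [0.08, 0.105, -0.002, -0.001, 0, 0, 0], [0.08, 0.115, -0.002, -0.001, 0, 0, 0], [0.08, 0.125, -0.002, -0.001, 0, 0, 0], [0.08, 0.125, -0.002, -0.001, 0, 0, 0]],
])

```text
time: 3.82
tcp_pos: [0.4355, -0.259, 0.014]
ee_rot: [0.535, 0.462, 0.536, -0.462]
force: [-0.6, -0.5, -0.5]
width: 0.873
```

```bash
python3 - <<'E'
from h import *
im=snap('wrist','w3.png')[100:330,100:420].astype(float)
move([.437,-.260,.004],np.radians(98.5))
cv2.imwrite('pics/c3.png',cv2.resize((255*(im/255)**.5).astype(np.uint8),None,fx=2.4,fy=2.4))
E
```

```text
tcp [ 0.4358 -0.2592  0.0145] shift [0.0105 0.0011 0.001 ] turn [-0.03  0.01 -0.01] t 3.88 F [ 0.12  0.61 -0.44] w 0.0799
```

View pics/c3.png

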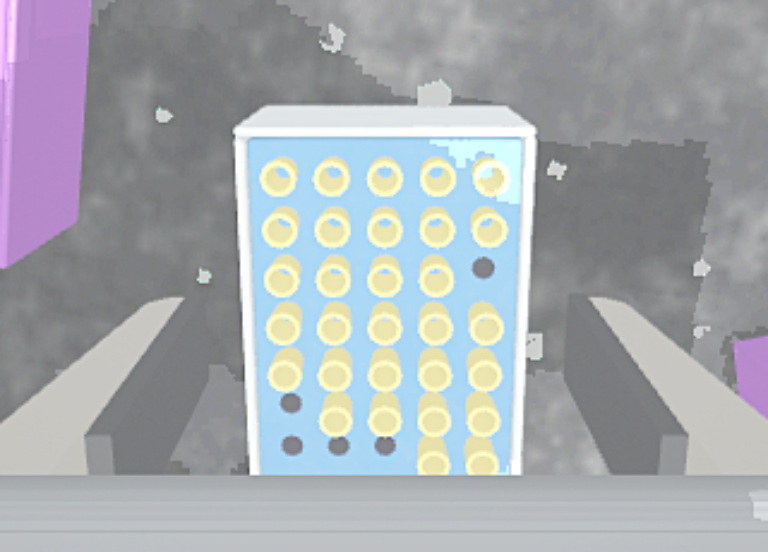

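The fingers now straddle the rack walls, with pad inner edges at crop columns 187 and 567 and the rack at 236–535. I'll go down 10 mm more and grip.

Emit:
arm_command([
  [[0.08, 0.0105, 0.001, 0.0015, 0, 0, 0], [0.08, 0.0105, 0.001, 0.0015, 0, 0, 0], [0.05, 0.0105, 0.001, 0.0015, 0, 0, 0], [0.05, 0.0105, 0.001, 0.0015, 0, 0, 0], [0.05, 0.0105, 0.001, 0.0015, 0, 0, 0], [0.05, 0.0105, 0.001, 0.0015, 0, 0, 0], [0.05, 0.0105, 0.001, 0.0015, 0, 0, 0]],
])

```text
time: 4.75
tcp_pos: [0.4368, -0.2603, 0.0039]
ee_rot: [0.536, 0.462, 0.536, -0.462]
force: [0.3, 2.2, 4.2]
width: 0.674
```

Emit:
arm_command([
  [[0.05, 0, 0, 0, 0, 0, 0], [0.05, -0.02, 0, 0, 0, 0, 0], [0.05, -0.06, 0, 0, 0, 0, 0], [0.05, -0.1, 0, 0, 0, 0, 0], [0.05, -0.1, 0, 0, 0, 0, 0], [0.05, -0.1, 0, 0, 0, 0, 0]],
])

```text
time: 5.5
tcp_pos: [0.4362, -0.2601, 0.1027]
ee_rot: [0.535, 0.462, 0.536, -0.462]
force: [0.6, 0.8, -2.4]
width: 0.67
```

```bash
python3 - <<'E'
from h import *
a=snap('wrist','w4.png'); b=snap('top','t4.png')
im=np.hstack([cv2.resize(a,(400,300)),cv2.resize(b[110:260,170:370],(400,300))])
cv2.imwrite('pics/c4.png',im)
move([.472,.0253,.104],np.radians(97.2))
E
```

```text
tcp [ 0.4357 -0.2598  0.1021] shift [-0.0016  0.0779 -0.2766] turn [ 1.27 -0.1   0.13] t 5.6 F [ 0.2  -0.54 -2.1 ] w 0.0619
```

View pics/c4.png

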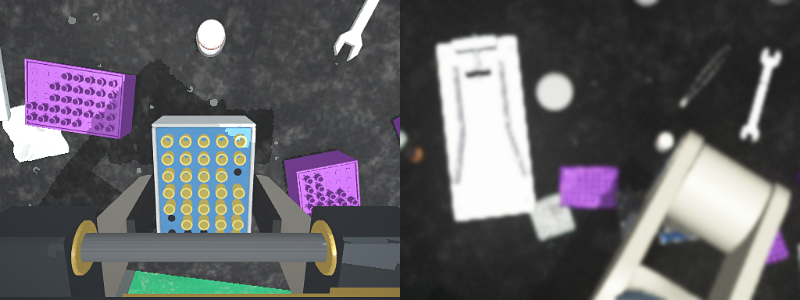

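Gripped: the opening is 62 mm, the load is about 2 N, and the rack hangs level in the jaws. I'll carry it over to the mouth.

Emit:
arm_command([
  [[0.05, -0.005, 0.011, -0.03, 0, 0, 0], [0.05, -0.005, 0.026, -0.075, 0, 0, 0], [0.05, -0.005, 0.041, -0.125, 0, 0, 0], [0.05, -0.005, 0.057, -0.175, 0, 0, 0], [0.05, 0, 0.073, -0.225, 1.3, 0, 0], [0.05, 0, 0.085, -0.26, 1.3, 0, 0], [0.05, 0, 0.09, -0.276, 1.3, 0, 0], [0.05, 0, 0.09, -0.276, 1.3, 0, 0]],
])

```text
time: 6.6
tcp_pos: [0.4847, 0.0263, 0.1029]
ee_rot: [0.53, 0.467, 0.531, -0.468]
force: [-0.2, 0.1, -2.7]
width: 0.671
```

Emit:
arm_command([
  [[0.05, 0.03, 0, 0, 0, 0, 0], [0.05, 0.06, 0, 0, 0, 0, 0], [0.05, 0.06, 0, 0, 0, 0, 0], [0.05, 0.06, 0, 0, 0, 0, 0]],
])

```text
time: 7.1
tcp_pos: [0.4855, 0.0251, 0.0444]
ee_rot: [0.53, 0.468, 0.53, -0.468]
force: [0.4, -1.1, -2.5]
width: 0.672
```

```bash
python3 - <<'E'
from h import *
im=snap('wrist','w5.png')
move([.4838,.0266,.013],np.radians(97.2))
o=np.array([.4243,.0189]);a=np.radians(7.2);u=np.array([np.cos(a),np.sin(a)]);v=np.array([-u[1],u[0]])
prm=P('wrist'); g=lambda x,y,z:np.r_[o+x*u+y*v,z]
for q in [(.137,.0325,.026),(.137,-.0325,.026),(.25,.0325,.026),(.25,-.0325,.026),(.29,.065,.008),(.29,-.065,.008)]:
    p=proj(g(*q),'wrist',prm)[0]; print(q,p.round(0)); cv2.circle(im,tuple(int(i) for i in p),3,(0,0,255),-1)
cv2.imwrite('pics/c5.png',cv2.resize(im,(800,600)))
E
```

```text
tcp [0.4859 0.0253 0.0447] shift [ 0.0317 -0.002  -0.0016] turn [-0.07  0.01 -0.07] t 7.15 F [ 0.78  0.6  -2.48] w 0.0615
(0.137, 0.0325, 0.026) [203.  97.]
(0.137, -0.0325, 0.026) [310.  97.]
(0.25, 0.0325, 0.026) [ 194. -126.]
(0.25, -0.0325, 0.026) [ 318. -126.]
(0.29, 0.065, 0.008) [ 137. -192.]
(0.29, -0.065, 0.008) [ 374. -192.]
```

View pics/c5.png

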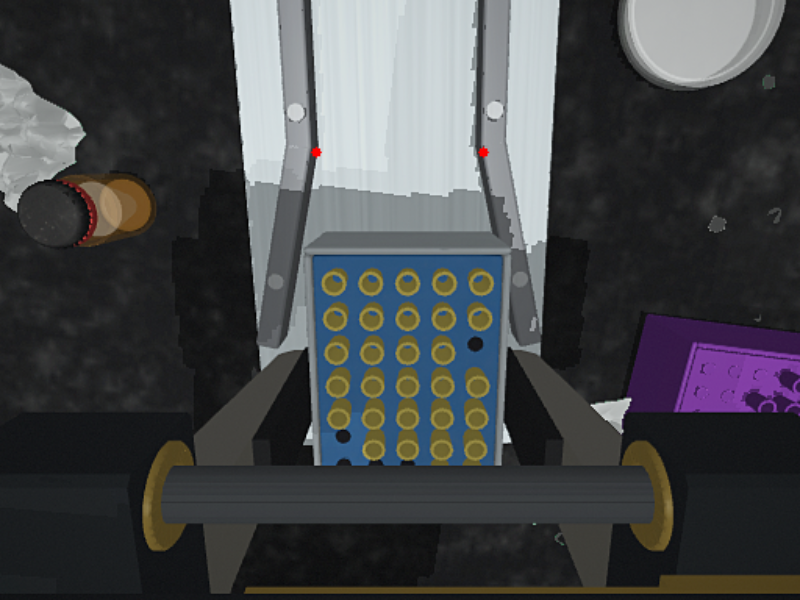

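The red throat marks coincide with the rail bends at (316,152) and (483,152), so the guide frame is right, and the rack hangs centred in the mouth. I'll lower it gently, feeling for the deck.

Emit:
arm_command([
  [[0.05, 0.015, -0.002, -0.0015, 0, 0, 0], [0.05, 0.026, -0.002, -0.0015, 0, 0, 0], [0.05, 0.03, -0.002, -0.0015, 0, 0, 0], [0.05, 0.032, -0.002, -0.0015, 0, 0, 0], [0.05, 0.032, -0.002, -0.0015, 0, 0, 0]],
])

```text
time: 7.78
tcp_pos: [0.4829, 0.0272, 0.0119]
ee_rot: [0.53, 0.468, 0.53, -0.468]
force: [-2.5, -0.3, 0.9]
width: 0.675
```

Emit:
arm_command([
  [[0.05, 0.001, 0, 0, 0, 0, 0], [0.05, 0.001, 0, 0, 0, 0, 0]],
])

```text
time: 8.02
tcp_pos: [0.4829, 0.0271, 0.0119]
ee_rot: [0.53, 0.468, 0.53, -0.468]
force: [-6.0, 0.6, 18.1]
width: 0.672
```

It's on the deck, with the vertical force rising to 18 N. I'll relax the press, open and rise.

Emit:
arm_command([
  [[0.05, -0.001, 0, 0, 0, 0, 0], [0.08, -0.001, 0, 0, 0, 0, 0], [0.08, -0.001, 0, 0, 0, 0, 0], [0.08, -0.001, 0, 0, 0, 0, 0], [0.08, -0.001, 0, 0, 0, 0, 0], [0.08, -0.03, 0, 0, 0, 0, 0], [0.08, -0.07, 0, 0, 0, 0, 0], [0.08, -0.07, 0, 0, 0, 0, 0]],
])

```text
time: 9.02
tcp_pos: [0.4852, 0.0273, 0.0832]
ee_rot: [0.532, 0.469, 0.529, -0.466]
force: [0.8, -0.4, -0.3]
width: 0.867
```

```bash
python3 - <<'E'
from h import *
o=np.array([.4243,.0189]);a=np.radians(7.3);u=np.array([np.cos(a),np.sin(a)])
im=snap('wrist','w6.png'); hsv=cv2.cvtColor(im,cv2.COLOR_BGR2HSV)
m=((hsv[:,:,0]>95)&(hsv[:,:,0]<120)&(hsv[:,:,1]>90)).astype(np.uint8); m[:, :130]=0;m[:,380:]=0
m=cv2.morphologyEx(m,cv2.MORPH_CLOSE,np.ones((15,15)))
c=max(cv2.findContours(m,0,2)[0],key=cv2.contourArea); print('px',cv2.boundingRect(c))
r=cv2.minAreaRect(ray(c.reshape(-1,2),'wrist',.05)[:,:2].astype(np.float32)); print(r)
d=np.array(r[0])-o; v=np.array([-u[1],u[0]]); print('guide xy',d@u,d@v)
move(list(o-.025*u)+[.082],np.radians(97.3))
E
```

```text
px (219, 149, 84, 119)
((0.483436644077301, 0.026015006005764008), (0.08588054776191711, 0.05657758191227913), 7.240468502044678)
guide xy 0.059561374067018134 -0.00045683961756762134
tcp [0.4841 0.0272 0.0818] shift [-0.0004 -0.0853  0.0008] turn [-0.13  0.01 -0.17] t 9.07 F [ 0.38 -0.46 -0.3 ] w 0.0798
```

The rack was released at guide x=59.6 mm, y=−0.5 mm and 7.2° yaw, so it is well placed. Next I'll close the jaws, go behind it and down, with a 1.5° lean so the tips lead and the push stays low.

Emit:
arm_command([
  [[0.0, 0, -0.03, 0.001, 0, 0, 0], [0.0, 0, -0.06, 0.001, 0, 0, 0], [0.0, 0, -0.085, 0.001, 0, 0, 1.5], [0.0, 0, -0.085, 0.001, 0, 0, 1.5], [0.0, 0.03, -0.085, 0.001, 0, 0, 1.5], [0.0, 0.06, -0.085, 0.001, 0, 0, 1.5], [0.0, 0.081, -0.085, 0.001, 0, 0, 1.5], [0.0, 0.081, -0.085, 0.001, 0, 0, 1.5]],
])

```text
time: 10.07
tcp_pos: [0.3984, 0.0155, -0.0017]
ee_rot: [0.536, 0.474, 0.525, -0.462]
force: [-0.4, 0.2, -0.6]
width: 0.024
```

```bash
cat > gp.py <<'E'
from h import *
o=np.array([.4243,.0189]);a=np.radians(7.3);u=np.array([np.cos(a),np.sin(a)]);v=np.array([-u[1],u[0]])
s=monitor.state(); d=np.array(s["tcp_pos"])[:2]-o; R=rot(s["ee_rot"]).as_matrix()
print('guide',(d@u).round(4),(d@v).round(4),'z',round(s["tcp_pos"][2],4),'F along',round(float(np.array(s["force"])[:2]@u),2),np.round(s["force"],2),'w',s["width"],'t',s["time"])
print('u in tool',(R.T@np.r_[u,0]).round(4),'xaxis',R[:,0].round(3))
E
python3 gp.py
```

```text
guide -0.0261 -0.0 z -0.0017 F along -0.37 [-0.4   0.2  -0.62] w 0.024107170307278925 t 10.075
u in tool [ 0.0229  0.9997 -0.0022] xaxis [ 0.023  0.003 -1.   ]
```

Emit:
arm_command([
  [[0.0, 0.0005, 0.02, 0, 0, 0, 0], [0.0, 0.0007, 0.028, 0, 0, 0, 0], [0.0, 0.0008, 0.036, 0, 0, 0, 0], [0.0, 0.001, 0.044, 0, 0, 0, 0], [0.0, 0.0012, 0.052, 0, 0, 0, 0], [0.0, 0.0014, 0.06, 0, 0, 0, 0], [0.0, 0.0016, 0.068, 0, 0, 0, 0], [0.0, 0.0017, 0.076, 0, 0, 0, 0]],
])

```text
time: 11.08
tcp_pos: [0.475, 0.0251, 0.0]
ee_rot: [0.536, 0.475, 0.524, -0.461]
force: [-1.8, 0.3, 0.8]
width: 0.005
```

```bash
python3 gp.py
```

```text
guide 0.0511 -0.0003 z 0.0 F along -1.71 [-1.75  0.26  0.79] w 0.004689697222964378 t 11.075
u in tool [ 0.0266  0.9996 -0.0022] xaxis [ 0.026  0.003 -1.   ]
```

Contact made, with about 1.7 N of sliding friction. I'll continue at a lower speed.

Emit:
arm_command([
  [[0.0, 0.0005, 0.006, 0, 0, 0, 0], [0.0, 0.001, 0.012, 0, 0, 0, 0], [0.0, 0.0015, 0.018, 0, 0, 0, 0], [0.0, 0.0018, 0.024, 0, 0, 0, 0], [0.0, 0.002, 0.03, 0, 0, 0, 0], [0.0, 0.0023, 0.036, 0, 0, 0, 0], [0.0, 0.0024, 0.039, 0, 0, 0, 0]],
])

```text
time: 11.95
tcp_pos: [0.5137, 0.0299, -0.0013]
ee_rot: [0.537, 0.475, 0.524, -0.461]
force: [-2.9, -0.5, 1.5]
width: 0.004
```

```bash
python3 gp.py; python3 - <<'E'
from h import *
a=snap('wrist','w7.png'); b=snap('scene','s7.png')[150:290,100:290]
cv2.imwrite('pics/c7.png',np.hstack([cv2.resize(a,(400,300)),cv2.resize(b,(400,300),interpolation=cv2.INTER_CUBIC)]))
E
```

```text
guide 0.0901 -0.0004 z -0.0013 F along -2.9 [-2.86 -0.48  1.49] w 0.003815873736579353 t 11.95
u in tool [ 0.0269  0.9996 -0.0022] xaxis [ 0.027  0.003 -1.   ]
```

View pics/c7.png

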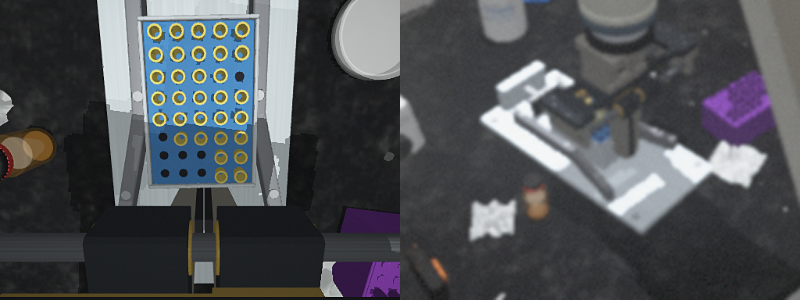

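The rack is now in the parallel part, with about 3 N of friction. I'll feel forward in small steps.

Emit:
arm_command([
  [[0.0, 0, 0.002, 0, 0, 0, 0], [0.0, 0.0001, 0.004, 0, 0, 0, 0], [0.0, 0.0001, 0.006, 0, 0, 0, 0], [0.0, 0.0002, 0.008, 0, 0, 0, 0], [0.0, 0.0003, 0.01, 0, 0, 0, 0], [0.0, 0.0003, 0.012, 0, 0, 0, 0]],
])

```text
time: 12.8
tcp_pos: [0.5248, 0.0314, -0.0013]
ee_rot: [0.536, 0.475, 0.524, -0.461]
force: [-2.7, 1.1, 1.5]
width: 0.003
```

Emit:
arm_command([
  [[0.0, 0, 0.002, 0, 0, 0, 0], [0.0, 0.0001, 0.004, 0, 0, 0, 0], [0.0, 0.0001, 0.006, 0, 0, 0, 0], [0.0, 0.0002, 0.008, 0, 0, 0, 0]],
])

```text
time: 13.3
tcp_pos: [0.5327, 0.0324, -0.0013]
ee_rot: [0.536, 0.475, 0.524, -0.461]
force: [-5.1, 0.9, 3.5]
width: 0.006
```

```bash
python3 gp.py
```

```text
guide 0.1092 -0.0003 z -0.0013 F along -4.94 [-5.1   0.86  3.49] w 0.005867559081274605 t 13.3
u in tool [ 0.0256  0.9997 -0.0022] xaxis [ 0.025  0.003 -1.   ]
```

Emit:
arm_command([
  [[0.0, 0, 0.001, 0, 0, 0, 0], [0.0, 0, 0.002, 0, 0, 0, 0], [0.0, 0, 0.002, 0, 0, 0, 0]],
])

```text
time: 13.68
tcp_pos: [0.5351, 0.0326, -0.0013]
ee_rot: [0.537, 0.475, 0.524, -0.461]
force: [-2.5, 0.8, -0.2]
width: 0.004
```

Emit:
arm_command([
  [[0.0, 0, 0.001, 0, 0, 0, 0], [0.0, 0, 0.002, 0, 0, 0, 0], [0.0, 0, 0.002, 0, 0, 0, 0]],
])

```text
time: 14.05
tcp_pos: [0.5375, 0.0328, -0.001]
ee_rot: [0.537, 0.475, 0.524, -0.461]
force: [-0.5, -0.3, -0.5]
width: 0.003
```

Emit:
arm_command([
  [[0.0, 0, 0.001, 0, 0, 0, 0], [0.0, 0, 0.002, 0, 0, 0, 0], [0.0, 0, 0.003, 0, 0, 0, 0]],
])

```text
time: 14.42
tcp_pos: [0.5399, 0.0332, -0.0011]
ee_rot: [0.536, 0.475, 0.524, -0.461]
force: [-2.1, -0.7, 0.2]
width: 0.003
```

Emit:
arm_command([
  [[0.0, 0, 0.001, 0, 0, 0, 0], [0.0, 0, 0.002, 0, 0, 0, 0]],
])

```text
time: 14.68
tcp_pos: [0.5418, 0.0335, -0.0011]
ee_rot: [0.536, 0.475, 0.524, -0.461]
force: [-0.7, 0.1, 0.1]
width: 0.002
```

Emit:
arm_command([
  [[0.0, 0, 0.001, 0, 0, 0, 0], [0.0, 0, 0.002, 0, 0, 0, 0]],
])

```text
time: 14.92
tcp_pos: [0.5439, 0.0338, -0.001]
ee_rot: [0.536, 0.475, 0.524, -0.461]
force: [-1.3, 0.1, -0.4]
width: 0.004
```

```bash
python3 gp.py
```

```text
guide 0.1205 -0.0005 z -0.001 F along -1.27 [-1.29  0.12 -0.37] w 0.0038454966486089646 t 14.925
u in tool [ 0.0263  0.9997 -0.0022] xaxis [ 0.026  0.003 -1.   ]
```

Emit:
arm_command([
  [[0.0, 0, 0.001, 0, 0, 0, 0], [0.0, 0, 0.002, 0, 0, 0, 0]],
])

```text
time: 15.18
tcp_pos: [0.5458, 0.034, -0.0009]
ee_rot: [0.536, 0.475, 0.524, -0.461]
force: [0.1, 0.4, -1.1]
width: 0.004
```

Emit:
arm_command([
  [[0.0, 0, 0.001, 0, 0, 0, 0]],
])

```text
time: 15.3
tcp_pos: [0.5467, 0.0341, -0.001]
ee_rot: [0.536, 0.475, 0.524, -0.461]
force: [-1.4, -0.5, -2.0]
width: 0.001
```

Emit:
arm_command([
  [[0.0, 0, 0.001, 0, 0, 0, 0]],
])

```text
time: 15.42
tcp_pos: [0.5477, 0.0343, -0.0009]
ee_rot: [0.536, 0.475, 0.524, -0.461]
force: [-2.5, -0.4, -1.9]
width: 0.001
```

Emit:
arm_command([
  [[0.0, 0, 0.001, 0, 0, 0, 0]],
])

```text
time: 15.55
tcp_pos: [0.5487, 0.0344, -0.0009]
ee_rot: [0.536, 0.475, 0.524, -0.461]
force: [-0.2, 1.2, -1.0]
width: 0.004
```

Emit:
arm_command([
  [[0.0, 0, 0.001, 0, 0, 0, 0]],
])

```text
time: 15.68
tcp_pos: [0.5497, 0.0345, -0.0008]
ee_rot: [0.536, 0.475, 0.524, -0.461]
force: [-0.6, -0.8, -1.8]
width: 0.002
```

Emit:
arm_command([
  [[0.0, 0, 0.001, 0, 0, 0, 0]],
])

```text
time: 15.8
tcp_pos: [0.5506, 0.0346, -0.0008]
ee_rot: [0.536, 0.475, 0.524, -0.461]
force: [-1.6, 0.6, -0.7]
width: 0.007
```

Emit:
arm_command([
  [[0.0, 0, 0.001, 0, 0, 0, 0]],
])

```text
time: 15.92
tcp_pos: [0.5508, 0.0347, -0.0009]
ee_rot: [0.536, 0.474, 0.525, -0.461]
force: [-5.6, 0.4, 3.2]
width: 0.008
```

Emit:
arm_command([
  [[0.0, 0, 0.0005, 0, 0, 0, 0], [0.0, 0, 0.0005, 0, 0, 0, 0]],
])

```text
time: 16.18
tcp_pos: [0.5509, 0.0347, -0.0009]
ee_rot: [0.536, 0.474, 0.525, -0.461]
force: [-6.8, 0.2, 3.0]
width: 0.006
```

Resistance: the TCP has stopped advancing at guide x≈0.128. I'll raise the push to about 10 N.

Emit:
arm_command([
  [[0.0, 0, 0.0005, 0, 0, 0, 0], [0.0, 0, 0.0005, 0, 0, 0, 0]],
])

```text
time: 16.42
tcp_pos: [0.5509, 0.0347, -0.001]
ee_rot: [0.536, 0.474, 0.525, -0.462]
force: [-7.3, -0.6, 4.9]
width: 0.004
```

Emit:
arm_command([
  [[0.0, 0, 0.0005, 0, 0, 0, 0], [0.0, 0, 0.0005, 0, 0, 0, 0]],
])

```text
time: 16.68
tcp_pos: [0.551, 0.0347, -0.001]
ee_rot: [0.535, 0.474, 0.525, -0.462]
force: [-8.1, -0.0, 6.1]
width: 0.002
```

```bash
python3 gp.py
```

```text
guide 0.1277 -0.0004 z -0.001 F along -8.05 [-8.11 -0.05  6.06] w 0.0023652425645157267 t 16.675
u in tool [ 0.0222  0.9998 -0.0021] xaxis [ 0.022  0.003 -1.   ]
```

Emit:
arm_command([
  [[0.0, 0, 0.0005, 0, 0, 0, 0], [0.0, 0, 0.001, 0, 0, 0, 0], [0.0, 0, 0.001, 0, 0, 0, 0]],
])

```text
time: 17.05
tcp_pos: [0.5511, 0.0348, -0.001]
ee_rot: [0.535, 0.473, 0.526, -0.462]
force: [-11.9, -1.2, 8.6]
width: 0.008
```

```bash
python3 gp.py
```

```text
guide 0.1278 -0.0004 z -0.001 F along -11.98 [-11.93  -1.17   8.62] w 0.008144990445897336 t 17.05
u in tool [ 0.0206  0.9998 -0.0021] xaxis [ 0.02   0.003 -1.   ]
```

Pressing at about 12 N. I'll hold, and look at whether it is really on the stop.

Emit:
arm_command([
  [[0.0, 0, 0, 0, 0, 0, 0], [0.0, 0, 0, 0, 0, 0, 0], [0.0, 0, 0, 0, 0, 0, 0], [0.0, 0, 0, 0, 0, 0, 0], [0.0, 0, 0, 0, 0, 0, 0], [0.0, 0, 0, 0, 0, 0, 0]],
])

```text
time: 17.8
tcp_pos: [0.5511, 0.0347, -0.001]
ee_rot: [0.535, 0.473, 0.526, -0.462]
force: [-10.8, -0.1, 8.2]
width: 0.006
```

```bash
python3 gp.py; python3 - <<'E'
from h import *
a=snap('wrist','w8.png'); b=snap('top','t8.png')[120:225,175:245]
s=snap('scene','s8.png')[170:240,140:240]
cv2.imwrite('pics/c8.png',np.hstack([a[0:300,80:430],cv2.resize(s,(430,300),interpolation=cv2.INTER_CUBIC)]))
E
```

```text
guide 0.1278 -0.0004 z -0.001 F along -10.73 [-10.8   -0.12   8.24] w 0.00562398824607935 t 17.8
u in tool [ 0.0207  0.9998 -0.0021] xaxis [ 0.021  0.003 -1.   ]
```

View pics/c8.png

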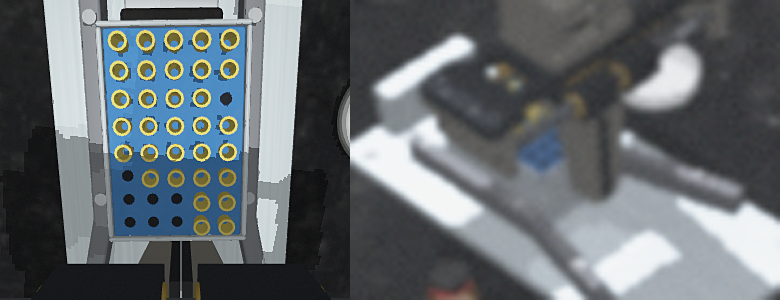

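```bash
python3 - <<'E'
from h import *
o=np.array([.4243,.0189]);a=np.radians(7.3);u=np.array([np.cos(a),np.sin(a)]);v=np.array([-u[1],u[0]])
G=lambda p,z:(lambda d:np.c_[d@u,d@v].round(4))(ray(p,'wrist',z)[:,:2]-o)
print('rack corners',G([(177,26),(333,24),(326,240),(187,240)],.05).tolist())
print('stop bar visible front/back',G([(236,20),(236,8)],.038).tolist())
# rail tops inner edges: sample of guide axis: deck outer edges
print('deck edges',G([(126,20),(147,255),(380,20),(366,255)],.008).tolist())
E
```

```text
rack corners [[0.2269, 0.0314], [0.2276, -0.0302], [0.1373, -0.0313], [0.1373, 0.0318]]
stop bar visible front/back [[0.2321, 0.0088], [0.2368, 0.0087]]
deck edges [[0.2397, 0.0666], [0.112, 0.0657], [0.2396, -0.0622], [0.1119, -0.0639]]
```

The rack's front wall is at guide x≈0.228 and the stop bar shows immediately behind it. The rack is square to within about 0.6° and centred. The downward component (8 N) is unneeded, so I'll relieve it by lifting the command a little, then hold a clean push for a second.

Emit:
arm_command([
  [[0.0, -0.0003, 0, 0, 0, 0, 0], [0.0, -0.0006, 0, 0, 0, 0, 0]],
])

```text
time: 18.2
tcp_pos: [0.5515, 0.0349, -0.0008]
ee_rot: [0.535, 0.473, 0.525, -0.462]
force: [-6.5, 0.1, -1.3]
width: 0.007
```

```bash
python3 gp.py
```

```text
guide 0.1282 -0.0003 z -0.0008 F along -6.43 [-6.49  0.07 -1.3 ] w 0.007192262550642955 t 18.2
u in tool [ 0.0215  0.9998 -0.0022] xaxis [ 0.021  0.003 -1.   ]
```

Emit:
arm_command([
  [[0.0, 0, 0.0005, 0, 0, 0, 0], [0.0, 0, 0.001, 0, 0, 0, 0], [0.0, 0, 0.001, 0, 0, 0, 0]],
])

```text
time: 18.58
tcp_pos: [0.5516, 0.0349, -0.0009]
ee_rot: [0.535, 0.473, 0.526, -0.462]
force: [-11.3, -1.7, 2.8]
width: 0.005
```

Emit:
arm_command([
  [[0.0, 0, 0.0005, 0, 0, 0, 0], [0.0, 0, 0.0005, 0, 0, 0, 0]],
])

```text
time: 18.82
tcp_pos: [0.5516, 0.0349, -0.0009]
ee_rot: [0.535, 0.473, 0.526, -0.463]
force: [-11.6, -1.5, 5.7]
width: 0.001
```

```bash
python3 gp.py
```

```text
guide 0.1283 -0.0003 z -0.0009 F along -11.72 [-11.62  -1.5    5.68] w 0.0005857812175781306 t 18.825
u in tool [ 0.0188  0.9998 -0.0021] xaxis [ 0.019  0.003 -1.   ]
```

Emit:
arm_command([
  [[0.0, -0.0003, 0, 0, 0, 0, 0], [0.0, -0.0003, 0, 0, 0, 0, 0]],
])

```text
time: 19.08
tcp_pos: [0.5518, 0.035, -0.0009]
ee_rot: [0.535, 0.473, 0.526, -0.462]
force: [-9.7, -0.2, 0.5]
width: 0.007
```

Emit:
arm_command([
  [[0.0, 0, 0.0003, 0, 0, 0, 0], [0.0, 0, 0.0003, 0, 0, 0, 0], [0.0, 0, 0.0003, 0, 0, 0, 0], [0.0, 0, 0.0003, 0, 0, 0, 0], [0.0, 0, 0.0003, 0, 0, 0, 0], [0.0, 0, 0.0003, 0, 0, 0, 0], [0.0, 0, 0.0003, 0, 0, 0, 0], [0.0, 0, 0.0003, 0, 0, 0, 0]],
])

```text
time: 20.08
tcp_pos: [0.5518, 0.035, -0.0009]
ee_rot: [0.535, 0.473, 0.526, -0.463]
force: [-10.7, -0.3, 1.2]
width: 0.003
```

Emit:
arm_command([
  [[0.0, 0, 0, 0, 0, 0, 0], [0.0, 0, 0, 0, 0, 0, 0]],
])

```text
time: 20.32
tcp_pos: [0.5518, 0.035, -0.0009]
ee_rot: [0.535, 0.473, 0.526, -0.463]
force: [-10.6, -0.6, 1.0]
width: -0.0
```

Held for more than a second at about 10.6 N with little vertical load. Now I'll back off straight and rise.

Emit:
arm_command([
  [[0.0, 0, -0.002, 0, 0, 0, 0], [0.0, 0, -0.005, 0, 0, 0, 0], [0.0, -0.0005, -0.015, 0, 0, 0, 0], [0.0, -0.001, -0.035, 0, 0, 0, 0], [0.0, -0.03, -0.04, 0, 0, 0, 0], [0.0, -0.08, -0.04, 0, 0, 0, 0], [0.0, -0.12, -0.04, 0, 0, 0, 0], [0.0, -0.12, -0.04, 0, 0, 0, 0]],
])

```text
time: 21.32
tcp_pos: [0.5159, 0.03, 0.1227]
ee_rot: [0.538, 0.477, 0.522, -0.459]
force: [-0.1, 0.5, -0.3]
width: 0.005
```

```bash
python3 gp.py; python3 - <<'E'
from h import *
o=np.array([.4243,.0189]);a=np.radians(7.3);u=np.array([np.cos(a),np.sin(a)]);v=np.array([-u[1],u[0]])
im=snap('wrist','w9.png'); hsv=cv2.cvtColor(im,cv2.COLOR_BGR2HSV)
m=((hsv[:,:,0]>95)&(hsv[:,:,0]<120)&(hsv[:,:,1]>90)).astype(np.uint8)
m=cv2.morphologyEx(m,cv2.MORPH_CLOSE,np.ones((13,13)))
c=max(cv2.findContours(m,0,2)[0],key=cv2.contourArea); x,y,w,h=cv2.boundingRect(c); print(x,y,w,h)
r=cv2.minAreaRect(ray(c.reshape(-1,2),'wrist',.05)[:,:2].astype(np.float32)); d=np.array(r[0])-o; print(r,'guide',d@u,d@v)
y0=max(0,y-60); cv2.imwrite('pics/c9.png',cv2.resize(im[y0:y0+210,120:400],None,fx=2.8,fy=2.8,interpolation=cv2.INTER_CUBIC))
E
```

```text
guide 0.0923 -0.0007 z 0.1227 F along -0.03 [-0.1   0.51 -0.26] w 0.0045415453223438046 t 21.325
u in tool [ 0.034   0.9994 -0.0022] xaxis [ 0.034  0.004 -0.999]
218 19 78 121
((0.6039069294929504, 0.04273144528269768), (0.08630666136741638, 0.056502729654312134), 7.905999183654785) guide 0.18117924848196731 0.0008165939366841037
```

View pics/c9.png

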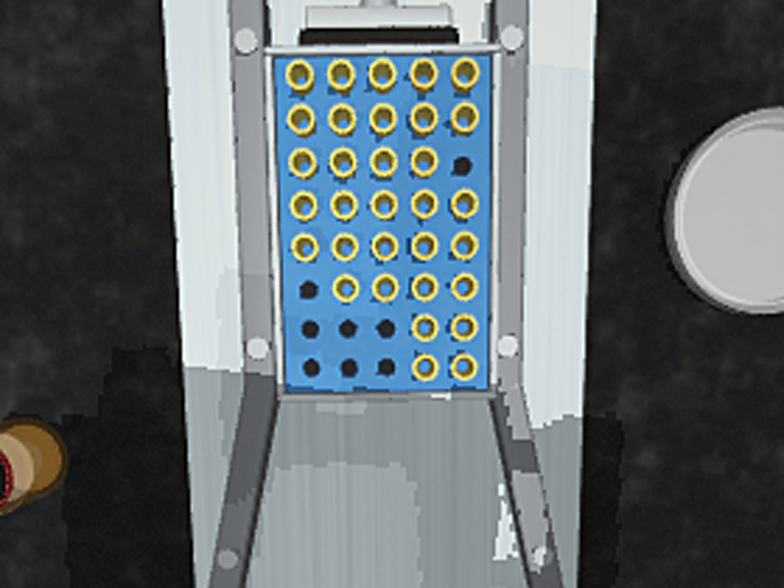

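The final view shows the rack flat and parallel between the rails. Its leading wall is hard against the black stop bar (crop rows 28–46), the tool is clear, and the dish and brown vial are in place. I'll hand it in.

```bash
python3 -c "
from bench import finish_job
print(finish_job())"
```

```text
the job is handed in; nothing more can be done
None
```

The rack is docked: I set it down in the mouth and let go, then pushed it along the rails with closed fingers until it met resistance. I held about 10.6 N there for over a second, backed off and handed the job in at about 21 s. The hand-in gives no verdict.

**What went wrong:**
- **First grasp missed:** the jaws closed on air above the rack. The wrist picture showed the fingertips about 37 mm short of where the stated tool frame puts them. I corrected for that and gripped at 62 mm on the second try.
- **Extra downward force:** while pressing, the tool also bore down on the rack with up to 8.6 N, so I eased that to about 1 N before the final hold. The most I read along the push was about 12 N.

**Last checks:**
- **Position:** the rack centre is at guide x ≈ 0.181 m by camera and about 0.184 m by the finger position, so the two disagree by 3 mm. It is within 1 mm of the centre line.
- **Squareness:** it is within about 0.6° (0.01 rad) of the rails.
- **Stop contact:** the wall hid the last 3 mm or so in front of the stop, so contact rests on the felt resistance. Advance ended at about 2 N and force then rose. I did not read the presence pin.
- **Surroundings:** the tool was clear, and the dish and brown vial looked undisturbed in the last view. I did not re-measure the other bystanders.

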